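# Step a two-gate bush feeder by its keys to deliver one bush and load the next

### The arm

A 7-joint arm with a two-finger parallel gripper is mounted at the origin on a cart in front of the work surface, level with it; the furniture and walls round the work are solid. World frame = base frame: x ahead of the robot, y to its left, z up, the work surface at z = 0. Lengths are in mm, angles in rad, forces in N, time in s.
With the tool pointing down it reaches from about 400 to 900 mm from the base axis. Payload 5.5 kg.
Tool frame: the origin (TCP) lies where the fingers leave the gripper's body, on its centre line; the fingertips stand r.nose_length ahead of it and the grasp point (between the pads) lies 54 mm ahead of it (r.nose_length is the distance from the TCP to the fingertips, in mm); z points along the fingers, y is the line along which they close (so a half turn about z gives the same grasp; the last joint's range is limited). The gripper opens to 85 mm and grips with 20 to 120 N. Pads are 22 mm wide; open, the fingers measure 114 mm over their backs; the gripper's body (76 mm by 85 mm) begins 54 mm behind the grasp point. The pads swing forward as they close: fully open they stand 13 mm farther back than shut.
Start: joints at [-0.975, 0.501, -0.427, 1.55, 0.221, 1.138, -0.21], TCP at [212.313, 614.346, 303.91] pointing down, gripper open.
Joint ranges: [-2.88, 2.88], [-0.31, 2.03], [-1.54, 1.56], [0.2, 2.42], [-1.41, 4.55], [0.19, 2.02], [-2.57, 2.57]. Speed limits (rad/s): [2.57, 2.57, 3.14, 3.14, 3.14, 3.14, 3.14].

### API

Orientations are given as a unit quaternion [x, y, z, w].
In Python, from rig import r gives the robot as it stands.
- The arm moves only by the tool jog_arm, called as name(argument=value, ...), one argument or row to a line, values as JSON. Schema: {"type":"object","properties":{"plan":{"type":"array","items":{"type":"array","items":{"type":"number"},"minItems":6,"maxItems":6},"minItems":1,"maxItems":5},"finger_gap":{"type":"number"},"grip_force":{"type":"number"},"only":{"type":"string"},"quiet":{"type":"boolean"},"lines":{"type":"string"}},"required":["plan"],"additionalProperties":false}. plan is a list of rows, 1 to 5 of them, each of 6 numbers: dx, dy, dz in normalised numbers (1 is 60 cm), then a rotation vector rx, ry, rz in a scale on which 1.0 is 4 rad; each row shifts and turns the commanded pose from where the row before left it, along the tool's axes as they then stand; what a row does not reach is not made up. A row lasts 1/8 s, in which the tool goes at most 62.5 mm and 0.188 rad, less where a joint would pass 70% of its speed; a pose out of reach is approached as far as the arm can. finger_gap is the finger opening in mm, set as the call begins (left out keeps the last). The fingers move at their own pace and stop on an object; grip_force is the grip in N (left out, the last holds). Time passes only in rows, so rows that do not move let the fingers close. The tool returns the time, the measured TCP pose, the force, the opening and the grip force at its end. only (a regular expression) keeps the lines of the reply that match it, lines (a string "A,B") keeps lines A to B, and quiet returns only ok. No shift or turn number may pass 1 either way. Input that does not fit is refused with a message, and nothing moves.
- r.sense(): the state, without advancing time (a new reading comes with each control period).
- r.read_camera(name): name is "scene" or "top"; returns a dict with "img" (384x512x3 uint8, red, green, blue), "camera_matrix" (3x3 intrinsics, pixels), "k1" (the pictures are not rectified: a ray, as slopes to the right and down, at radius r is drawn at 1 + k1 r^2 times it, then the intrinsics apply), "camera_from_world" (4x4, takes a point from world to camera coordinates). Camera axes: x right, y down, z forward; pixel columns grow to the right and rows downward; lengths in mm; the calibration is good to about 2 mm. A picture is of the moment at which its call begins. There is no depth.
- r.hand_in(): hands the job in; it is judged then, once.
The state is a dict: "t": time; "q": joint angles; "qvel": joint speeds; "joint_efforts": joint torques, N m; "tcp_pos": TCP position; "ee_rot": TCP orientation; "force": force on the tool from outside, world axes, zero at the start; "ft_torque": the same for the moment, N m; "gripper_width": finger opening in mm; "gripper_force": force on a finger pad.
Only numpy, scipy, OpenCV 4.12 (cv2) and the standard library are available. Lean on these libraries where they do the work, as an engineer would, in place of code of your own. Each camera call takes 0.05 s, during which the arm holds its last target. There are 200 camera calls.

### The job

The gravity feeder has just been filled: three bushes wait behind its upper gate, and the bay between the two gates is empty. Using only the fingertips to press the keys, press and let up the upper gate's key so that one bush rolls into the bay, then press and let up the lower gate's key so that this bush rolls down into the pick-up nest, then press the upper gate's key once more so that the next bush stands ready in the bay with the third still behind the upper gate. Push each key fully down, keep it down for about a second until the bushes lie still, and let it come fully up before pressing the next one; do not touch or lift the bushes, and leave the things lying round the feeder alone.

Things in the scene. Friction and masses are not known exactly. Their poses are not given: they have to be found in the camera images.
- feeder: fixed gravity feeder on a bolted 98 x 224 mm base plate: a steel track 26 mm wide between cheeks, sloping down 15 degrees to the feeder's -y end. Origin on the table below mid-track; x points away from the keys, y up the track, z up. From the low end: open pick-up nest, lower gate (y = -50 mm), bay for one bush, upper gate (y = -18), magazine under a narrow strap (top at most 132 mm high)
- upper_key_top (a point): top centre of the upper gate's key, the one farther up the slope (feeder x = -48, y = -0.5 mm); moves with it, 100 mm above the table when up. Level black pad 26 x 28 mm with rubber face on a steel rod and grey guide block, 32 mm from its middle to the track's cheek. Pressing it sinks the gate, a 2 mm steel blade that stands 9 mm above the track floor
- lower_key_top (a point): top centre of the lower gate's key, the one beside the nest (feeder x = -48, y = -68 mm); moves with it, 100 mm above the table when up. Level black pad 26 x 28 mm with rubber face on a steel rod and grey guide block, 32 mm from its middle to the track's cheek. Pressing it sinks the gate, a 2 mm steel blade that stands 9 mm above the track floor
- nest (a point): pick-up nest against the end stop at the low end of the track: where the axis of a delivered bush lies, mid-width (feeder y = -81, z = 64 mm). A bush rolls there from the bay in under a second while the lower gate is held open
- bay (a point): bay between the gates: where the axis of a bush leaning on the lower gate lies, mid-width (feeder y = -37, z = 76 mm). While the upper gate is held open all waiting bushes roll down one place, in under a second; let up, its blade rises in the notch between the bush in the bay and the next, which it holds back
- upper_key (a joint): stroke of the upper gate's key, straight down: 0 up (gate closed), 0.012 m fully down (gate open); a spring brings it back: about 2.3 N starts it and 4.7 N holds it at the bottom, a hard stop; damped (25 N per m/s), so press at about 0.03 m/s; it rises by itself in about 0.3 s
- lower_key (a joint): stroke of the lower gate's key, same values and spring
- bush_1: turned aluminium bush (60 g) with a bore, 34 mm diameter, 24 mm wide, lying on its rim so that it rolls down the track; origin on its axis at the end face towards the keys (12 mm from mid-width), axis along the feeder's x. First in the queue, next to the upper gate (axis at feeder y = -6, z = 84 mm) at the start
- bush_2: turned aluminium bush (60 g) with a bore, 34 mm diameter, 24 mm wide, lying on its rim so that it rolls down the track; origin on its axis at the end face towards the keys (12 mm from mid-width), axis along the feeder's x. Second in the queue (axis at feeder y = 27, z = 93 mm) at the start
- bush_3: turned aluminium bush (60 g) with a bore, 34 mm diameter, 24 mm wide, lying on its rim so that it rolls down the track; origin on its axis at the end face towards the keys (12 mm from mid-width), axis along the feeder's x. Last in the queue, farthest up (axis at feeder y = 60, z = 102 mm) at the start
- spare_bush: loose bush, 32 mm diameter, 23 mm high, standing on its end on the table beyond the feeder's upper end; bystander; origin at the centre of its underside
- cover: small grey die-cast cover with four ears, 48 x 68 x 20 mm, lying on the table beyond the feeder's upper end; bystander; origin at the centre of its underside
- plug_gauge: plug gauge with a hexagonal grip, 18 x 106 x 16 mm, lying on the table beyond the feeder's nest end; bystander; origin at the centre of its underside
- under_driver (a point): only to keep clear of: the point on the table straight below the bit of the fixed stud driver that hangs over the left of the table; the bit ends 460 mm above this point, under a bulky head (170 x 220 mm, from 670 mm up, reaching away from the robot). Draw the arm back towards the base before swinging it past there

How it is judged:
By the outcome, as a careful person would: the job done as asked, in the order asked, and still so for the second after the job is handed in, with the robot touching nothing.
It also fails if it takes over 51 s, if anything falls off the work surface, if the arm or the gripper's body presses on something with over 40 N, if the wrist force passes 120 N, or if a joint passes its speed limit or range.

## Working session

There is one attempt and no reset: what is moved stays moved. The work goes in short steps, Python scripts to look and compute and a tool call to move; the robot and the scene stay as the last step left them, time stands still between calls to the robot, and variables do not carry over. Pictures are saved under pics/ and viewed, at most 10 in all, crops included, and the job is handed in when it is done.

```bash
ls; mkdir -p pics; python3 - <<'E'
from rig import r
import cv2
s=r.sense();print(s,r.nose_length)
for n in("scene","top"):
    c=r.read_camera(n);cv2.imwrite(f"pics/{n}0.png",c["img"][:,:,::-1]);print(c["camera_matrix"],c["k1"],c["camera_from_world"])
E
```

```text
pics
rig.py
{'t': 0.0, 'q': array([-0.97476624,  0.50184491, -0.42676368,  1.55145182,  0.22083351,
        1.13831368, -0.21029379]), 'qvel': array([ 3.38383853e-04,  3.44405102e-06,  4.14532655e-05, -9.24188796e-04,
        1.08747112e-03, -1.60698783e-03, -1.79204196e-04]), 'joint_efforts': array([ 6.33074560e-04, -5.69501889e+01, -5.81574038e+00, -2.80942816e+01,
        1.07028006e-02,  1.21413360e-02,  2.06356856e-05]), 'tcp_pos': array([212.25665034, 613.7797361 , 302.8578748 ]), 'ee_rot': array([ 1.65622588e-01,  9.86188725e-01, -9.63138155e-04, -1.71786757e-04]), 'force': array([-0.21611268,  0.45039337,  0.5499871 ]), 'ft_torque': array([0.0368202 , 0.0416838 , 0.04977659]), 'gripper_force': 0.0, 'gripper_width': 85.30447105455943} 72.6
[[421.44296002   0.         253.78256441]
 [  0.         421.44296002 189.58690151]
 [  0.           0.           1.        ]] 0.031521453171448784 [[ 4.26402722e-01 -9.04332966e-01 -1.90421873e-02 -2.18449950e+02]
 [-6.71127739e-01 -3.02189555e-01 -6.76955708e-01  4.31285336e+02]
 [ 6.06439014e-01  3.01435497e-01 -7.35777387e-01  7.31595809e+02]
 [ 0.00000000e+00  0.00000000e+00  0.00000000e+00  1.00000000e+00]]
[[420.61661786   0.         252.4201621 ]
 [  0.         420.61661786 193.02135573]
 [  0.           0.           1.        ]] -0.08149152591042995 [[-1.61734875e-02 -9.99828463e-01  9.02569988e-03 -1.48191756e+01]
 [-9.93410506e-01  1.50440033e-02 -1.13618857e-01  5.49083061e+02]
 [ 1.13463584e-01 -1.08038382e-02 -9.93483413e-01  1.12192868e+03]
 [ 0.00000000e+00  0.00000000e+00  0.00000000e+00  1.00000000e+00]]
```

View pics/scene0.png

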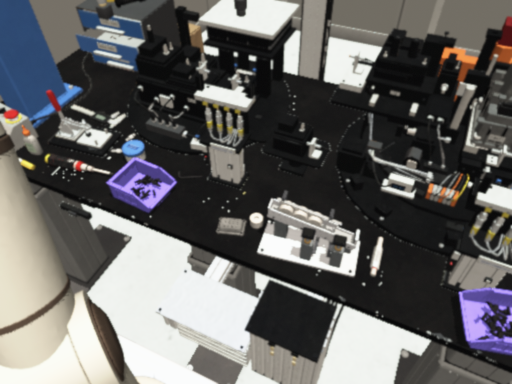

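View pics/top0.png

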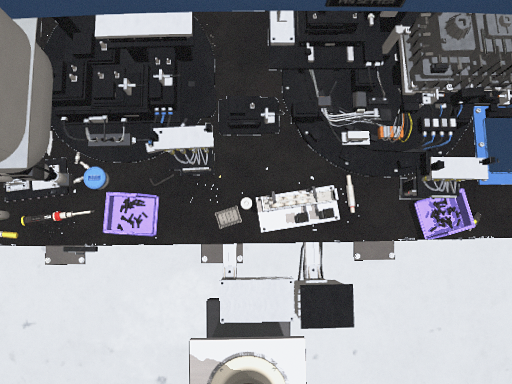

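```bash
python3 - <<'E'
import cv2
a=cv2.imread("pics/top0.png")[165:245,235:365];cv2.imwrite("pics/t1.png",cv2.resize(a,None,fx=6,fy=6,interpolation=cv2.INTER_CUBIC))
a=cv2.imread("pics/scene0.png")[185:285,245:375];cv2.imwrite("pics/s1.png",cv2.resize(a,None,fx=6,fy=6,interpolation=cv2.INTER_CUBIC))
E
```

```text
(no output)
```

View pics/t1.png

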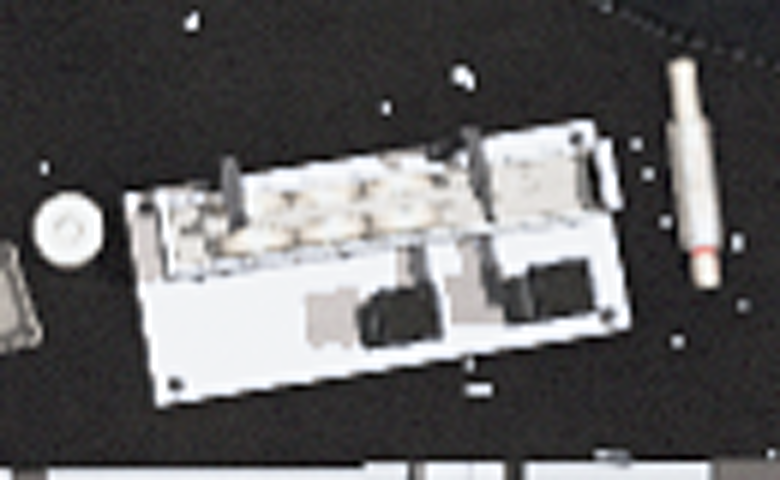

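View pics/s1.png

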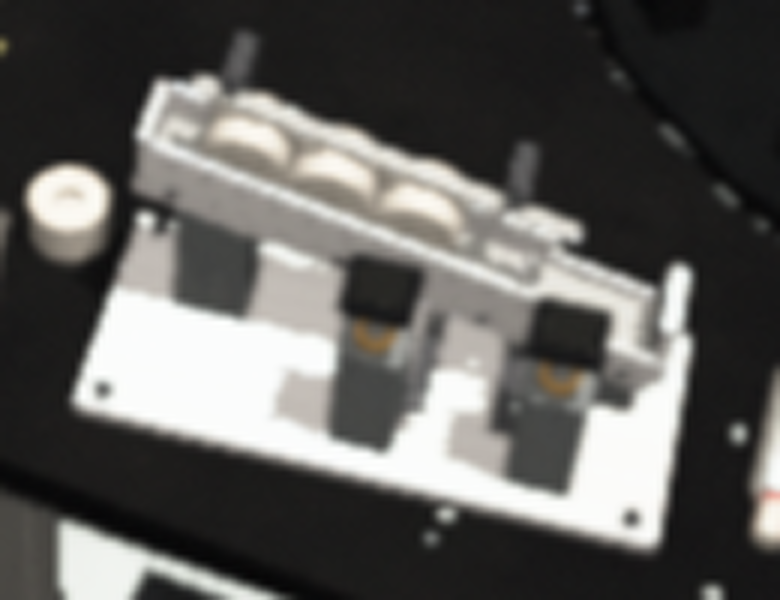

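```bash
cat > h.py <<'E'
import numpy as np
from rig import r
C={n:r.read_camera(n) for n in("scene","top")}
def proj(n,P):
    c=C[n];T=c["camera_from_world"];p=np.atleast_2d(P)@T[:3,:3].T+T[:3,3]
    s=p[:,:2]/p[:,2:];s=s*(1+c["k1"]*(s**2).sum(1,keepdims=True))
    K=c["camera_matrix"];return s*[K[0,0],K[1,1]]+K[:2,2]
def back(n,uv,z):
    from scipy.optimize import least_squares
    return np.r_[least_squares(lambda q:(proj(n,[q[0],q[1],z])[0]-uv),[500,0]).x,z]
E
python3 - <<'E'
from h import *
t=lambda x,y:np.array([235+(x+.5)/6-.5,165+(y+.5)/6-.5])
s=lambda x,y:np.array([245+(x+.5)/6-.5,185+(y+.5)/6-.5])
for z in(0,8):
  cs=np.array([back("top",t(*p),z) for p in[(125,195),(592,122),(630,325),(157,405)]])
  print(cs.round(1).tolist(),np.linalg.norm(cs-np.roll(cs,-1,0),axis=1).round(1),cs.mean(0))
  d=cs[0]-cs[1]+cs[3]-cs[2];a=np.arctan2(d[1],d[0]);print("ydir",np.degrees(a))
  cs=np.array([back("scene",s(*p),z) for p in[(75,405),(655,550),(690,340)]])
  print("scene",cs.round(1).tolist(),np.linalg.norm(np.diff(cs,axis=0),axis=1))
U=back("top",t(407,314),100);L=back("top",t(562,290),100);print(U,L,U-L,np.linalg.norm(U-L))
for P in(U,L):
  print("scene crop",(proj("scene",P)[0]-[245,185]+.5)*6-.5)
E
```

```text
[[540.7, -32.0, 0.0], [572.0, -253.4, 0.0], [475.8, -267.8, 0.0], [442.3, -45.2, 0.0]] [223.6  97.3 225.1  99.3] [ 507.72779163 -149.60502656    0.        ]
ydir 98.29943021601316
scene [[443.1, -41.2, 0.0], [474.3, -263.7, 0.0], [572.2, -249.6, 0.0]] [224.63790615  98.90939666]
[[539.9, -31.9, 8.0], [571.0, -251.8, 8.0], [475.4, -266.0, 8.0], [442.2, -45.0, 8.0]] [222.1  96.6 223.5  98.6] [ 507.11749325 -148.66274667    8.        ]
ydir 98.2994302160104
scene [[438.2, -43.6, 8.0], [469.1, -263.9, 8.0], [566.1, -250.0, 8.0]] [222.46248116  97.95154419]
[ 477.26070745 -150.02155902  100.        ] [ 486.42456583 -217.10333882  100.        ] [-9.16385838 67.08177979  0.        ] 67.70481135420452
scene crop [388.49568319 278.61207846]
scene crop [578.60240589 323.25326658]
```

Close gripper in first call: OPENING 0. Go.

The manual's scale: shifts go in shares of 60 cm and turns go in shares of 4 rad. Converting my numbers, -60 mm is -0.1, -10 mm is -0.0167.

jog_arm(
  plan=[
    [0,-0.1,0,0,0,0],
    [0,-0.1,0,0,0,0],
    [0,-0.1,0,0,0,0],
    [0,-0.0167,0,0,0,0],
  ],
  finger_gap=0,
  grip_force=40,
)

```text
t: 0.7
tcp_pos: [149.1, 430.7, 303.1]
ee_rot: [0.166, 0.986, -0.002, 0.001]
force: [-0.1, 1.4, -0.5]
gripper_width: 12.0
gripper_force: 0.0
```

jog_arm(
  plan=[
    [-0.0982,-0.0063,0,0,0,0.032],
    [-0.0982,-0.0063,0,0,0,0.032],
    [-0.0982,-0.0063,0,0,0,0.032],
    [-0.0982,-0.0063,0,0,0,0.032],
  ],
)

```text
t: 1.2
tcp_pos: [346.8, 304.5, 304.3]
ee_rot: [0.412, 0.911, 0.001, 0.0]
force: [0.6, 0.6, -0.1]
gripper_width: -0.1
gripper_force: 0.0
```

```bash
python3 -c "
from rig import r;print(r.sense()['q'])"
```

```text
[-0.55977623  0.13928237 -0.23761902  2.01083487  0.03897241  0.99375044
 -0.09432824]
```

To row units: -58.9 mm is -0.0982, -3.8 mm is -0.0063, 0.128 rad is 0.032.

jog_arm(
  plan=[
    [-0.0982,-0.0063,0,0,0,0.032],
    [-0.0982,-0.0063,0,0,0,0.032],
    [-0.0982,-0.0063,0,0,0,0.032],
    [-0.0982,-0.0063,0,0,0,0.032],
  ],
)

```text
t: 1.7
tcp_pos: [452.1, 95.0, 304.3]
ee_rot: [0.629, 0.777, 0.001, 0.001]
force: [0.7, 0.8, -0.5]
gripper_width: -0.0
gripper_force: 0.0
```

jog_arm(
  plan=[
    [-0.0982,-0.0063,0,0,0,0.032],
    [-0.0982,-0.0063,0,0,0,0.032],
    [-0.0982,-0.0063,0,0,0,0.032],
    [-0.0982,-0.0063,0,0,0,0.032],
    [0,0,0,0,0,0],
  ],
)

```text
t: 2.33
tcp_pos: [439.7, -142.1, 304.2]
ee_rot: [0.807, 0.59, -0.0, 0.001]
force: [-0.3, 0.9, -0.3]
gripper_width: -0.2
gripper_force: 0.0
```

```bash
python3 -c "
from rig import r;print(r.sense()['q'])"
```

```text
[ 0.01078988  0.13069653  0.26345997  2.02373187 -0.03806201  0.99087454
 -0.01464396]
```

To row units: 0.186 rad is 0.0465.

jog_arm(
  plan=[
    [0,0,0,0,0,0.0465],
    [0,0,0,0,0,0.0465],
    [0,0,0,0,0,0.0465],
    [0,0,0,0,0,0.0465],
    [0,0,0,0,0,0.0465],
  ],
)

```text
t: 2.95
tcp_pos: [441.4, -135.9, 304.0]
ee_rot: [0.986, 0.169, 0.0, 0.0]
force: [-0.2, 0.3, -0.7]
gripper_width: 0.3
gripper_force: 0.0
```

jog_arm(
  plan=[
    [0,0,0,0,0,0.0465],
    [0.03,0.01,0.0667,0,0,0],
    [0.03,0.01,0.0667,0,0,0],
    [0,0,0.025,0,0,0],
    [0,0,0,0,0,0],
  ],
)

```text
t: 3.58
tcp_pos: [477.1, -142.5, 208.0]
ee_rot: [0.997, 0.079, -0.002, -0.0]
force: [-0.6, 0.3, -0.5]
gripper_width: 0.2
gripper_force: 0.0
```

```bash
python3 - <<'E'
from h import *
import cv2
s=r.sense();print(s['q'],s['tcp_pos'],s['ee_rot'])
tip=s['tcp_pos']-[0,0,r.nose_length]
a=C["top"]["img"][165:245,235:365,::-1];b=C["scene"]["img"][165:285,245:375,::-1]
print((proj("top",tip)[0]-[235,165])*5,(proj("scene",tip)[0]-[245,165])*5)
cv2.imwrite("pics/c2.png",cv2.resize(np.vstack([a,b])[:],None,fx=4.5,fy=3,interpolation=cv2.INTER_CUBIC)) if 0 else cv2.imwrite("pics/c2.png",cv2.resize(b,None,fx=5,fy=5,interpolation=cv2.INTER_CUBIC))
E
```

```text
[-0.04451722  0.33719513  0.33316443  2.02955357 -0.15208303  0.79704499
 -1.03589602] [ 478.05801446 -143.09201309  209.77955829] [9.96914253e-01 7.84969860e-02 4.36611106e-04 6.90196083e-05]
[332.64126509 253.9210387 ] [313.51170236 269.10276751]
```

View pics/c2.png

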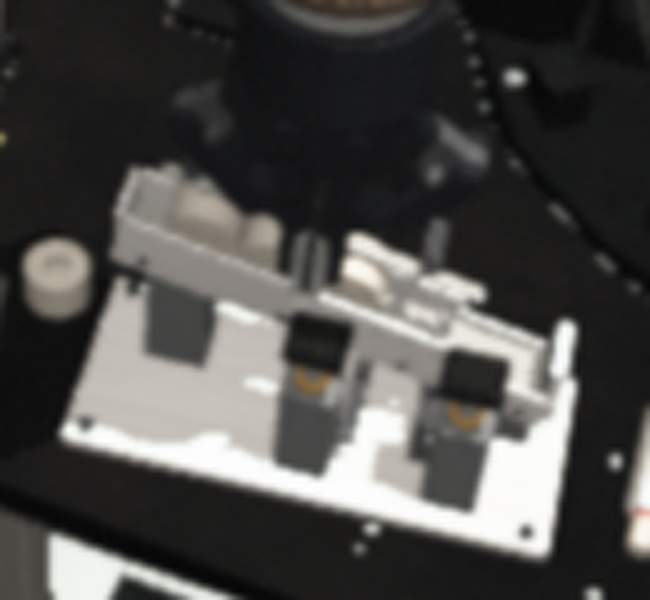

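To row units: 12 mm is 0.02, 10 mm is 0.0167.

jog_arm(
  plan=[
    [0,0.01,0.0167,0,0,0],
    [0,0,0.02,0,0,0],
    [0,0,0.0067,0,0,0],
    [0,0,0,0,0,0],
  ],
)

```text
t: 4.18
tcp_pos: [478.4, -149.0, 182.4]
ee_rot: [0.997, 0.078, -0.001, -0.0]
force: [-0.0, -0.7, -0.3]
gripper_width: -0.0
gripper_force: 0.0
```

```bash
python3 - <<'E'
from h import *
import cv2
s=r.sense();print(s['tcp_pos'],s['force'])
b=C["scene"]["img"][165:285,245:375,::-1]
cv2.imwrite("pics/c3.png",cv2.resize(b,None,fx=5,fy=5,interpolation=cv2.INTER_CUBIC))
E
```

```text
[ 478.77932882 -149.08177322  182.90410372] [-0.2068675  -0.9234789  -0.19021888]
```

View pics/c3.png

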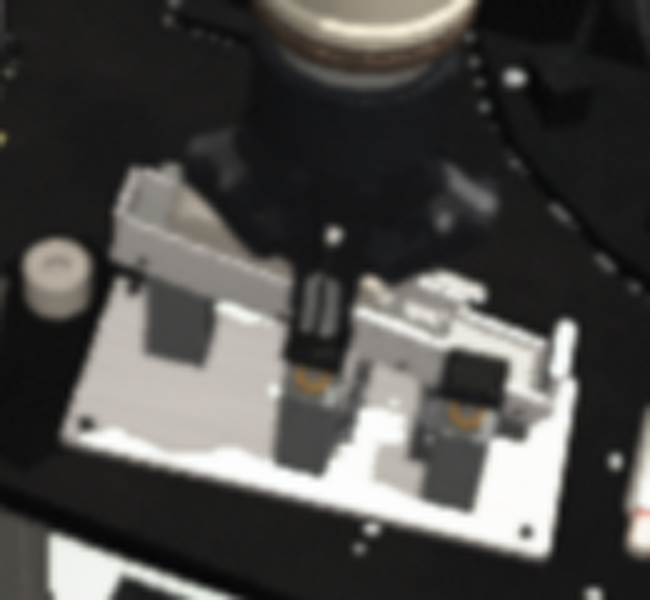

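To row units: 4 mm is 0.0067, 3.5 mm is 0.0058.

jog_arm(
  plan=[
    [-0.0017,0,0.0067,0,0,0],
    [0,0,0.0067,0,0,0],
    [0,0,0.0058,0,0,0],
    [0,0,0.0058,0,0,0],
    [0,0,0,0,0,0],
  ],
)

```text
t: 4.9
tcp_pos: [477.7, -149.2, 167.7]
ee_rot: [0.997, 0.078, -0.0, -0.0]
force: [-1.1, -0.2, 2.1]
gripper_width: -0.1
gripper_force: 1.2
```

To row units: 3.5 mm is 0.0058, 1 mm is 0.0017.

jog_arm(
  plan=[
    [0,0,0.0058,0,0,0],
    [0,0,0.0058,0,0,0],
    [0,0,0.0017,0,0,0],
    [0,0,0,0,0,0],
  ],
)

```text
t: 5.4
tcp_pos: [477.8, -149.3, 160.6]
ee_rot: [0.997, 0.078, 0.0, -0.0]
force: [-3.8, 1.4, 14.0]
gripper_width: -0.2
gripper_force: 6.6
```

To row units: 0.5 mm is 0.0008.

jog_arm(
  plan=[
    [0,0,0.0008,0,0,0],
    [0,0,0,0,0,0],
    [0,0,0,0,0,0],
    [0,0,0,0,0,0],
    [0,0,0,0,0,0],
  ],
)

```text
t: 6.02
tcp_pos: [477.8, -149.3, 160.5]
ee_rot: [0.997, 0.078, 0.0, -0.0]
force: [-5.6, 2.4, 17.7]
gripper_width: -0.5
gripper_force: 8.9
```

jog_arm(
  plan=[
    [0,0,0,0,0,0],
    [0,0,0,0,0,0],
    [0,0,0,0,0,0],
    [0,0,0,0,0,0],
    [0,0,0,0,0,0],
  ],
)

```text
t: 6.65
tcp_pos: [477.8, -149.3, 160.5]
ee_rot: [0.997, 0.078, 0.0, -0.0]
force: [-6.2, 1.6, 18.8]
gripper_width: -0.0
gripper_force: 8.9
```

jog_arm(
  plan=[
    [0,0,-0.0067,0,0,0],
    [0,0,-0.0083,0,0,0],
    [0,0,-0.0167,0,0,0],
    [0,0,-0.025,0,0,0],
    [0,0,0,0,0,0],
  ],
)

```text
t: 7.28
tcp_pos: [478.7, -149.5, 194.9]
ee_rot: [0.997, 0.078, 0.001, 0.0]
force: [0.3, 0.6, 0.7]
gripper_width: -0.0
gripper_force: 0.0
```

jog_arm(
  plan=[
    [0,0,-0.0333,0,0,0],
    [0,0,0,0,0,0],
    [0,0,0,0,0,0],
    [0,0,0,0,0,0],
  ],
)

```text
t: 7.78
tcp_pos: [477.3, -149.1, 212.6]
ee_rot: [0.997, 0.078, -0.001, -0.0]
force: [0.0, 0.3, -0.2]
gripper_width: -0.2
gripper_force: 0.0
```

```bash
python3 - <<'E'
from h import *
import cv2
b=C["scene"]["img"][165:285,245:375,::-1]
cv2.imwrite("pics/c4.png",cv2.resize(b,None,fx=5,fy=5,interpolation=cv2.INTER_CUBIC))
E
```

```text
(no output)
```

View pics/c4.png

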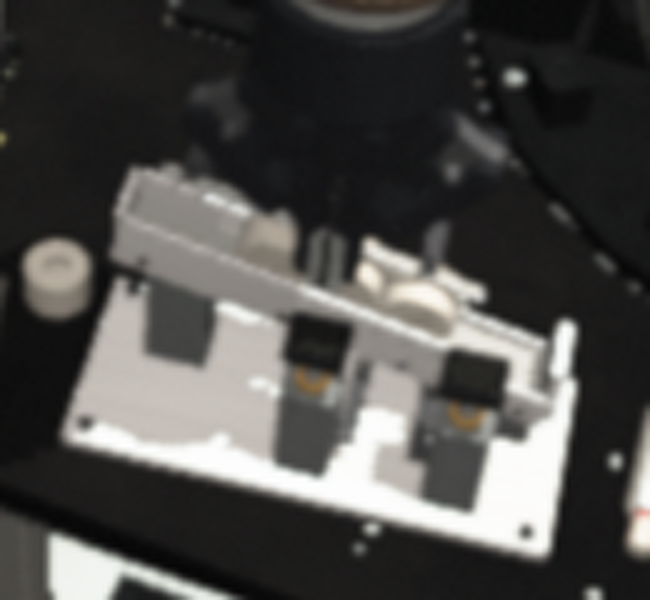

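To row units: 34 mm is 0.0567, 33.5 mm is 0.0558.

jog_arm(
  plan=[
    [-0.0008,0.0567,0,0,0,0],
    [-0.0008,0.0558,0,0,0,0],
    [0,0,0.025,0,0,0],
    [0,0,0.025,0,0,0],
    [0,0,0.0067,0,0,0],
  ],
)

```text
t: 8.5
tcp_pos: [486.2, -214.3, 177.4]
ee_rot: [0.997, 0.079, -0.002, -0.001]
force: [-0.6, 0.3, -1.0]
gripper_width: 0.0
gripper_force: 0.0
```

jog_arm(
  plan=[
    [0,0,0,0,0,0],
    [0,0,0.005,0,0,0],
    [0,0,0.0058,0,0,0],
    [0,0,0.0058,0,0,0],
  ],
)

```text
t: 9.0
tcp_pos: [487.6, -216.0, 169.7]
ee_rot: [0.997, 0.078, 0.0, 0.0]
force: [-0.1, 0.6, 3.5]
gripper_width: -0.3
gripper_force: 1.8
```

jog_arm(
  plan=[
    [0,0,0.0058,0,0,0],
    [0,0,0.0058,0,0,0],
    [0,0,0.0033,0,0,0],
    [0,0,0.0017,0,0,0],
    [0,0,0,0,0,0],
  ],
)

```text
t: 9.62
tcp_pos: [487.7, -216.1, 160.6]
ee_rot: [0.997, 0.078, 0.0, -0.0]
force: [-3.0, 2.8, 15.0]
gripper_width: -0.1
gripper_force: 7.3
```

jog_arm(
  plan=[
    [0,0,0,0,0,0],
    [0,0,0,0,0,0],
    [0,0,0,0,0,0],
    [0,0,0,0,0,0],
    [0,0,0,0,0,0],
  ],
)

```text
t: 10.25
tcp_pos: [487.6, -216.1, 160.6]
ee_rot: [0.997, 0.078, 0.0, -0.0]
force: [-3.7, 2.0, 14.8]
gripper_width: -0.1
gripper_force: 7.2
```

jog_arm(
  plan=[
    [0,0,0,0,0,0],
    [0,0,0,0,0,0],
    [0,0,0,0,0,0],
    [0,0,0,0,0,0],
    [0,0,0,0,0,0],
  ],
)

```text
t: 10.88
tcp_pos: [487.7, -216.2, 160.6]
ee_rot: [0.997, 0.078, 0.001, -0.0]
force: [-3.5, 2.6, 14.0]
gripper_width: -0.1
gripper_force: 7.2
```

jog_arm(
  plan=[
    [0,0,-0.0067,0,0,0],
    [0,0,-0.0083,0,0,0],
    [0,0,-0.0167,0,0,0],
    [0,0,-0.025,0,0,0],
    [0,0,0,0,0,0],
  ],
)

```text
t: 11.5
tcp_pos: [487.9, -216.6, 194.8]
ee_rot: [0.997, 0.078, 0.001, 0.001]
force: [0.5, -0.4, 0.5]
gripper_width: 0.0
gripper_force: 0.0
```

jog_arm(
  plan=[
    [0,0,-0.0333,0,0,0],
    [0.0008,-0.0567,0,0,0,0],
    [0.0008,-0.0558,0,0,0,0],
    [0,0,0,0,0,0],
    [0,0,0,0,0,0],
  ],
)

```text
t: 12.12
tcp_pos: [477.8, -149.8, 213.4]
ee_rot: [0.997, 0.078, 0.0, 0.0]
force: [0.1, -0.5, 0.2]
gripper_width: 0.3
gripper_force: 0.0
```

```bash
python3 - <<'E'
from h import *
import cv2
b=C["scene"]["img"][165:285,245:375,::-1]
cv2.imwrite("pics/c5.png",cv2.resize(b,None,fx=5,fy=5,interpolation=cv2.INTER_CUBIC))
E
```

```text
(no output)
```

View pics/c5.png

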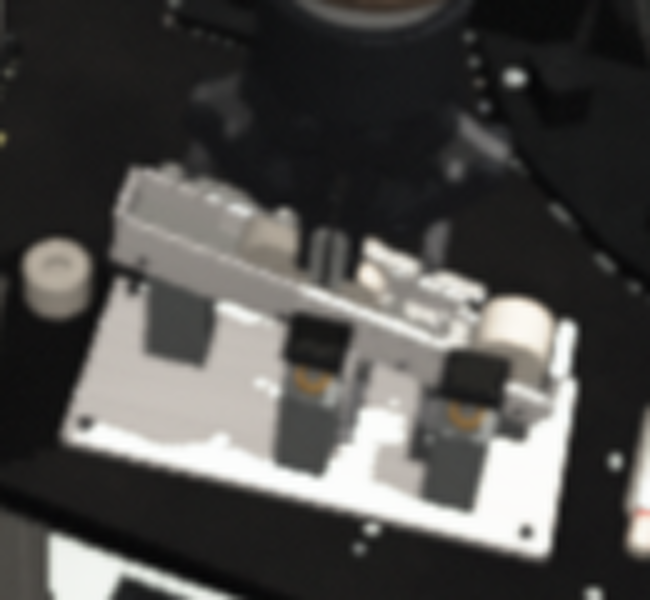

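The bush is in the nest at (515,335), the bay is empty, and the next bush waits at (370,280). Now the upper key again.

To row units: 15 mm is 0.025, 4 mm is 0.0067.

jog_arm(
  plan=[
    [0,0,0.025,0,0,0],
    [0,0,0.025,0,0,0],
    [0,0,0.0067,0,0,0],
    [0,0,0,0,0,0],
  ],
)

```text
t: 12.72
tcp_pos: [477.3, -149.3, 178.6]
ee_rot: [0.997, 0.078, -0.001, -0.0]
force: [-1.1, 0.9, 0.7]
gripper_width: -0.1
gripper_force: 0.0
```

jog_arm(
  plan=[
    [0,0,0.005,0,0,0],
    [0,0,0.0058,0,0,0],
    [0,0,0.0058,0,0,0],
  ],
)

```text
t: 13.1
tcp_pos: [478.1, -149.3, 169.6]
ee_rot: [0.997, 0.078, 0.0, 0.0]
force: [-0.6, 0.9, 3.8]
gripper_width: 0.0
gripper_force: 1.8
```

jog_arm(
  plan=[
    [0,0,0.0058,0,0,0],
    [0,0,0.0058,0,0,0],
    [0,0,0.0033,0,0,0],
    [0,0,0.0017,0,0,0],
    [0,0,0,0,0,0],
  ],
)

```text
t: 13.72
tcp_pos: [478.1, -149.4, 160.6]
ee_rot: [0.997, 0.078, 0.0, -0.0]
force: [-5.1, 0.6, 17.2]
gripper_width: 0.3
gripper_force: 8.2
```

jog_arm(
  plan=[
    [0,0,0,0,0,0],
    [0,0,0,0,0,0],
    [0,0,0,0,0,0],
    [0,0,0,0,0,0],
    [0,0,0,0,0,0],
  ],
)

```text
t: 14.35
tcp_pos: [478.1, -149.3, 160.6]
ee_rot: [0.997, 0.078, 0.0, -0.0]
force: [-3.5, 0.9, 15.9]
gripper_width: 0.0
gripper_force: 8.0
```

jog_arm(
  plan=[
    [0,0,0,0,0,0],
    [0,0,0,0,0,0],
    [0,0,0,0,0,0],
    [0,0,0,0,0,0],
    [0,0,0,0,0,0],
  ],
)

```text
t: 14.98
tcp_pos: [478.1, -149.4, 160.5]
ee_rot: [0.997, 0.078, 0.0, -0.0]
force: [-3.5, 1.5, 17.0]
gripper_width: 0.0
gripper_force: 8.0
```

jog_arm(
  plan=[
    [0,0,-0.0067,0,0,0],
    [0,0,-0.0083,0,0,0],
    [0,0,-0.0167,0,0,0],
    [0,0,-0.025,0,0,0],
    [0,0,-0.0333,0,0,0],
  ],
)

```text
t: 15.6
tcp_pos: [477.2, -149.2, 214.0]
ee_rot: [0.997, 0.078, -0.001, -0.0]
force: [0.2, -0.4, 0.5]
gripper_width: -0.1
gripper_force: 0.0
```

jog_arm(
  plan=[
    [0,0,-0.0667,0,0,0],
    [0,0,-0.0667,0,0,0],
    [-0.05,0,0,0,0,0],
    [0,0,0,0,0,0],
    [0,0,0,0,0,0],
  ],
)

```text
t: 16.23
tcp_pos: [448.3, -153.7, 293.8]
ee_rot: [0.997, 0.078, 0.0, -0.0]
force: [-0.0, -0.1, 0.7]
gripper_width: -0.4
gripper_force: 0.0
```

```bash
python3 - <<'E'
from h import *
import cv2
b=C["scene"]["img"][165:285,245:375,::-1]
cv2.imwrite("pics/c6.png",cv2.resize(b,None,fx=5,fy=5,interpolation=cv2.INTER_CUBIC))
E
```

```text
(no output)
```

View pics/c6.png

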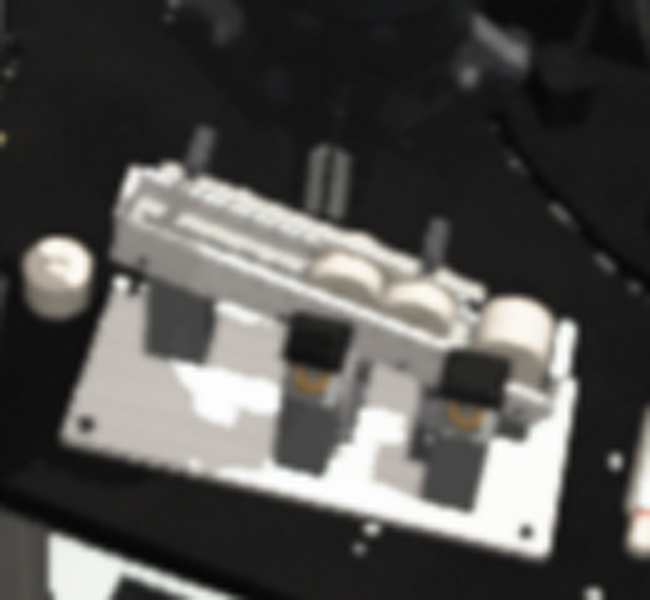

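The picture shows one bush in the nest (515,335), one in the bay (420,305) and one behind the upper gate (347,275). Both keys are up.

```bash
python3 -c "
from rig import r;print(r.hand_in())"
```

```text
the job is handed in; nothing more can be done
None
```

The job is done and handed in at about 16 s of the 51 s limit: the last picture shows one bush in the nest, the next in the bay, the third behind the upper gate and both keys up.

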